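# Put the spent cell on charge in the battery bunker

## Robot

A 6-joint arm with a two-finger parallel gripper is mounted at the origin on a cart in front of the work surface, level with it; the furniture and walls round the work are solid. World frame = base frame: x ahead of the robot, y to its left, z up, the work surface at z = 0. Lengths are in mm, angles in rad, forces in N, time in s.
With the tool pointing down it reaches from about 350 to 975 mm from the base axis. Payload 7.1 kg.
Tool frame: the origin (TCP) lies on the front face of the gripper's body, between the roots of the fingers; the fingertips stand 80 mm ahead of it and the grasp point (between the pads) lies 61 mm ahead of it; z points along the fingers, y is the line along which they close (so a half turn about z gives the same grasp; the last joint's range is limited). The gripper opens to 88 mm and grips with 3 to 60 N. Pads are 20 mm wide; open, the fingers measure 115 mm over their backs; the gripper's body (75 mm by 178 mm) begins 61 mm behind the grasp point.
Start: joints at [-1.15, 0.423, 1.63, -0, 1.089, -0.019], TCP at [266.114, -565.499, 302.675] pointing down, gripper open.
Joint ranges: [-3, 3], [-0.9, 2.11], [0.09, 2.58], [-1.31, 4.45], [0.11, 2.69], [-2.54, 2.54]. Speed limits (rad/s): [2.39, 2.39, 3.01, 3.14, 3.14, 3.14].

## Interface

Orientations are given as a rotation vector (axis times angle).
In Python, from workcell import readout, vision, close_job gives the robot as it stands.
- The arm moves only by the tool servo_tool, never from a script. Its argument "plan" is a list that holds one entry, the list of rows, each a list of 7 numbers: the gripper command: -1 is fully open, 1 is shut, values between are in proportion, then the shift along the world's x, y, z in units of 40 mm (1.0 is 40 mm), then the turn, a rotation vector about the world's x, y, z in units of 5 degrees (1.0 is 5 degrees). A call has 1 to 5 rows; each row shifts and turns the commanded pose from where the row before left it; what a row does not reach is not made up. A row lasts 1/12 s, in which the tool goes at most 41.7 mm and 7.16 degrees, less where a joint would pass 70% of its speed; a pose out of reach is approached as far as the arm can. A call is refused whole if a number of a shift passes 1 or a number of a turn 1, either way. A call with a gripper value outside its range is refused whole. The fingers move at their own pace and stop on an object; the grip force is fixed at half the most. Time passes only in rows, so rows that do not move let the fingers close. It gives the time, the measured TCP pose, the force, the opening and the grip force at its end, in the units of the state.
- readout.get_obs(): the state, without advancing time (a new reading comes with each control period).
- vision.get_image(name): name is "scene" or "top"; returns the picture (384x512x3 uint8, red, green, blue); there is no depth.
- vision.camera_params(name): a dict with "fx", "fy", "cx", "cy" (pixels), "rvec" (rotation vector, rad) and "tvec" (3), from world to camera coordinates, as OpenCV has them. Camera axes: x right, y down, z forward; pixel columns grow to the right and rows downward; lengths in mm; the calibration is good to about 2 mm. A picture is of the moment at which its call begins. camera_params takes no time and is no camera call.
- close_job(): hands the job in; it is judged then, once.
The state is a dict: "t": time; "qpos": joint angles; "qvel": joint speeds; "joint_torque": joint torques, N m; "ee_pos": TCP position; "orientation": TCP orientation; "ft_force": force on the tool from outside, world axes, zero at the start; "moment": the same for the moment, N m; "width": finger opening in mm; "grasp_force": force on a finger pad.
Only numpy, scipy, OpenCV 4.12 (cv2) and the standard library are available. Lean on these libraries where they do the work, as an engineer would, in place of code of your own. Each camera call takes 0.05 s, during which the arm holds its last target. There are 200 camera calls.

## Task

Put the loose orange cell on charge in the battery bunker. The bunker's lid is held by a sprung safety catch hidden under its raised yellow front edge: feel for its tongue from the left, push it aside to the right and keep it there while you lift the lid off it, without forcing lid or catch, then swing the lid back past upright and leave it open. Lay the orange cell in the free charging bay with its cream cap end towards the hinge, and leave the blue cells and the two belt packs beside the bunker where they are.

Things in the scene. Friction and masses are not known exactly. Their poses are not given: they have to be found in the camera images.
- bunker: Battery bunker: dark grey sheet-steel charging box fixed to the table, 110 (x) x 200 (y) x 60 mm high, walls 4 mm, open on top under its lid. Origin: middle of its underside; +x points from its front to its hinge side, +y to its left, z up; its yaw is within 0.2 rad of the robot's frame. Its charging floor lies 16 mm up.
- rim_front (a point): Middle of the top of the rim flange along the front of the bunker: 60 mm in front of and 60 mm above the bunker's origin. The flange is 10 mm wide, 4 mm thick and as long as the front; the catch's hook lies under it with 3 mm of play, so the lid rises no more than that until the catch is turned.
- lid_hinge (a point): Middle of the lid's hinge axis at the bunker's back: 59 mm behind and 74 mm above the bunker's origin. The axis runs along the bunker's y. Two hinge leaves reach 79 mm up.
- lid_edge (a point): Middle of the foremost line of the lid's yellow rolled edge, a bar of 8 mm diameter, 162 mm from the hinge axis; it moves with the lid. With the lid down it is 103 mm in front of and 75 mm above the bunker's origin, the bar's underside 71 mm up, with free space below it to the table. The lid overhangs the front wall by 48 mm.
- lid_middle (a point): Middle of the lid's underside: 80 mm in front of the hinge axis, 74 mm up when down. The lid is a grey plate 3 mm thick, 208 mm wide, 0.30 kg; it rests level on rubber buffers, so a 14 mm vent gap stays open above the rim. Moves with the lid, its z along the lid's upward normal.
- catch_line (a point): Moves with the lid: middle of the line on which the hidden catch sits, 26 mm behind the edge's foremost line, 30 mm below the lid's underside, z along the lid's normal. The catch turns on a pin (10 mm thick) parallel to z that stands on this line, up to 35 mm left or right of this point (not measured: feel for it). A black tongue, 4 mm thick, runs from it to 4 mm short of the edge's front.
- catch_left_end (a point): Left end of the line on which the catch's pin may stand, 35 mm left of point catch_line. Pushed to the right (bunker's -y) the tongue turns about its pin, sprung: 3 N at 10 mm from the pin at first touch, 5 N when the hook is clear at 53 degrees, hard stop at 72. It springs back if let go before the edge has risen 25 mm. When turned its hook lies behind the finger: draw the finger out, not left.
- tongue_level (a point): Moves with the lid: point 16 mm behind the edge's foremost line, 30 mm below the lid's underside, middle of the lid's width. The tongue hangs from 20 to 40 mm below the underside. A finger reaching in to this point's line passes 10 mm before the pin's axis: 15 mm of push from first touch then clears the hook. Passing over 13 mm before it, it may slip off the tongue; under 8 mm it bears on the pin.
- lid (a joint): Angle of the lid about its hinge, rad: 0 = down on its buffers, grows as the front edge rises, 1.57 = upright, 2.0 = fully back on its stop. Friction hinges hold the lid at any angle once it is let go. About 5 N straight up at the edge lifts it. Lid and catch bend if pushed with more than 20 N.
- free_bay: The empty charging bay in the bunker: a black module 70 x 32 mm, fixed on the charging floor, axes parallel to the bunker's. Origin: middle of its underside; its floor is 3 mm up. The cell lies along x between two ridges 19 mm apart, 5 mm above that floor, and two end blocks 55 mm apart, 11 mm above it. Three bays stand side by side at 44 mm pitch; two hold blue cells; which one is free varies.
- cell: The loose orange battery cell lying on the table to the right of the bunker, 50 mm long (x), 15 mm diameter (12 mm to grip across), 24 g; it does not roll. Origin: middle of its underside; +x points to its cream cap end.
- cell_cap (a point): Centre of the cream cap end face of the orange cell, 25 mm along its x and 7.5 mm above its underside.
- blue_cell_a: A dark blue cell of the same size that is charging in another bay. Origin: middle of its underside. Leave it.
- blue_cell_b: A dark blue cell of the same size that is charging in another bay. Origin: middle of its underside. Leave it.
- belt_pack_01: A black belt pack, 104 x 60 x 21 mm with a short aerial, lying on the table left of the bunker. Leave it.
- belt_pack_right: A black belt pack of the same size lying on the table right of the bunker's back. Leave it.

How it is judged (in metres and radians):
On the way, in this order (a step that is already met when the one before it is completed fails the run):
1. the catch is pushed aside and the lid's front edge lifted clear of it (lid beyond 0.2 rad) (value of joint lid above 0.2 rad), for 0.1 s.
2. the lid is swung back past upright (beyond 1.62 rad) (value of joint lid above 1.62 rad), for 0.3 s.
At the end, for the whole second after the job is handed in: The lid stands open past upright, beyond 1.6 rad, and the orange cell lies released and at rest on the floor of the free bay: within 6 mm of its middle along and across, within 3 mm of its floor, level within 0.15 rad, cream cap end towards the hinge (value of joint lid above 1.6 rad and x of cell in the frame of free_bay between -0.006 and 0.006 m and y of cell in the frame of free_bay between -0.006 and 0.006 m and z of cell in the frame of free_bay below 0.006 m and x of cell_cap in the frame of free_bay above 0.015 m and angle between cell's own z axis and vertical below 0.15 rad and linear speed of cell below 0.01 m/s and contact force between the fingers and cell below 0.1 N); the robot touches nothing.
It fails at once if the lid or its catch is pushed or pulled with more than 20 N (contact force between any of the fingers, the arm and lid above 20 N).
It fails at once if the bunker is pushed with more than 25 N (contact force between any of the fingers, the arm and bunker above 25 N).
It fails at once if a blue cell is moved more than 12 mm (distance of any of blue_cell_a, blue_cell_b from where it was at the start of the episode above 0.012 m).
It fails at once if a belt pack is moved more than 20 mm (distance of any of belt_pack_01, belt_pack_right from where it was at the start of the episode above 0.02 m).
It also fails if it takes over 72 s, if anything falls off the work surface, if the arm or the gripper's body presses on something with over 40 N, if the wrist force passes 120 N, or if a joint passes its speed limit or range.

## Working session

There is one attempt and no reset: what is moved stays moved. The work goes in short steps, Python scripts to look and compute and a tool call to move; the robot and the scene stay as the last step left them, time stands still between calls to the robot, and variables do not carry over. Pictures are saved under pics/ and viewed, at most 10 in all, crops included, and the job is handed in when it is done.

Besides the shell and the picture viewer there is one more tool, called as a command line: name --argument value ..., lists and objects as JSON in quotes. servo_tool: Moves the arm, as the interface text tells. Its arguments: {"type":"object","properties":{"plan":{"type":"array"}},"required":["plan"]}

```bash
ls; mkdir -p pics; python3 - <<'E'
from workcell import readout, vision
import cv2,numpy as np
for n in("scene","top"):
    im=vision.get_image(n); cv2.imwrite(f"pics/{n}0.png",im[:,:,::-1])
    p=vision.camera_params(n); print(n,p)
    R=cv2.Rodrigues(np.array(p["rvec"],float))[0]; print(-R.T@np.array(p["tvec"]))
print(readout.get_obs())
E
```

```text
pics
scene {'fx': 386.33926142713096, 'fy': 386.33926142713096, 'cx': 260.44396999491863, 'cy': 194.99619981900025, 'rvec': array([ 1.23198364, -1.95061183,  1.20267132]), 'tvec': array([283.36150143, 281.10363418, 807.45348148])}
[-395.87628582  525.14848179  615.46336754]
top {'fx': 495.38311723885795, 'fy': 495.38311723885795, 'cx': 259.481337567752, 'cy': 201.0034972610984, 'rvec': array([ 2.06482424, -2.12831474,  0.26796729]), 'tvec': array([  62.78903491,  557.30404998, 1288.60408319])}
[ 232.26269499   65.50324767 1384.48333876]
{'t': 0.1, 'qpos': array([-1.15004786e+00,  4.23738672e-01,  1.63061923e+00, -3.01993591e-05,
        1.08857757e+00, -1.89704983e-02]), 'qvel': array([-0.00117067, -0.00174646, -0.00175741, -0.00052971,  0.00116932,
       -0.00074714]), 'joint_torque': array([ 6.17489568e-04, -5.45617282e+01, -2.74328309e+01,  6.47186721e-02,
        1.88821717e-02, -4.51055939e-05]), 'ee_pos': array([ 265.92691955, -565.16923548,  301.99320614]), 'orientation': array([-3.06468480e+00, -6.84893443e-01,  4.61863919e-04]), 'ft_force': array([-0.12601557,  0.58731522, -0.76024715]), 'moment': array([ 0.02262954,  0.03093509, -0.0434808 ]), 'grasp_force': 0.0, 'width': 87.95344117449756}
```

View pics/scene0.png

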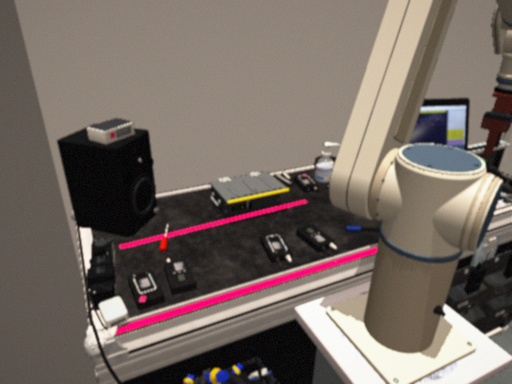

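View pics/top0.png

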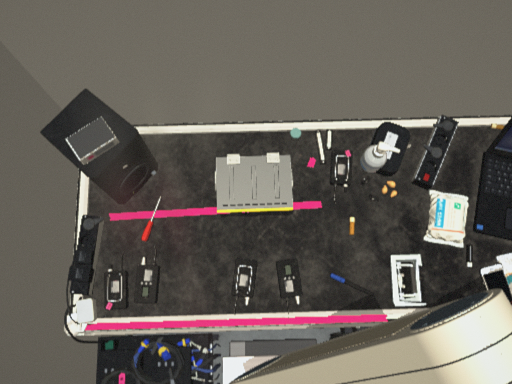

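The top view shows the bunker lid at about (217–293, 155–212) with its yellow edge at the bottom, the orange cell near (352,226) and a belt pack at (341,168). I'll enlarge this area.

```bash
python3 - <<'E'
import cv2
im=cv2.imread("pics/top0.png")[140:250,205:365]
cv2.imwrite("pics/top0c.png",cv2.resize(im,None,fx=5,fy=5,interpolation=cv2.INTER_CUBIC))
E
```

```text
(no output)
```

View pics/top0c.png

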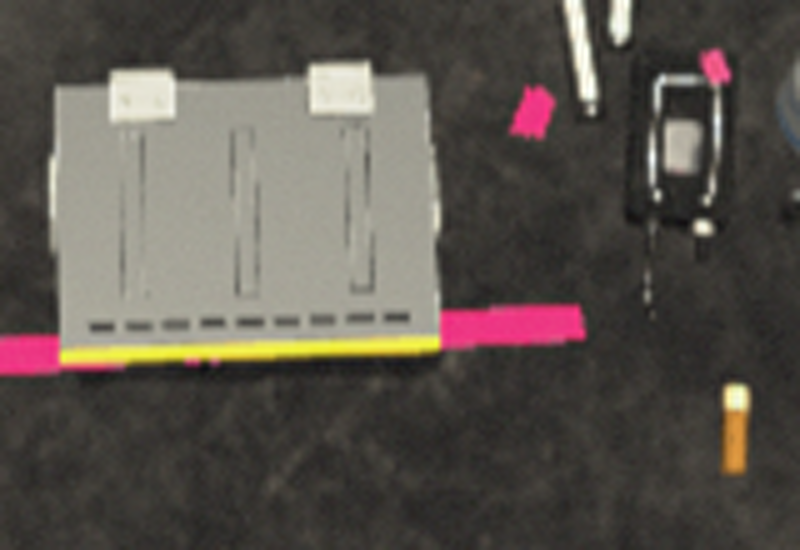

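The crop shows lid corners at front-left (60,364), front-right (441,352), back-left (55,87) and back-right (428,75). The cell runs from its cap end at (737,384) to (734,474).

```bash
cat > h.py <<'E'
import cv2,numpy as np
from workcell import readout, vision
def ray(n,uv,z):
    p=vision.camera_params(n);R=cv2.Rodrigues(np.array(p["rvec"],float))[0];t=np.array(p["tvec"],float)
    d=R.T@np.array([(uv[0]-p["cx"])/p["fx"],(uv[1]-p["cy"])/p["fy"],1]);c=-R.T@t
    return c+d*(z-c[2])/d[2]
def proj(n,X):
    p=vision.camera_params(n)
    K=np.array([[p["fx"],0,p["cx"]],[0,p["fy"],p["cy"]],[0,0,1]])
    return cv2.projectPoints(np.array(X,float).reshape(-1,3),np.array(p["rvec"],float),np.array(p["tvec"],float),K,None)[0].reshape(-1,2)
def crop(x,y,x0=205,y0=140,s=5): return ((x+.5)/s-.5+x0,(y+.5)/s-.5+y0)
E
python3 - <<'E'
from h import *
P={k:ray("top",crop(*c),z) for k,c,z in [("FL",(60,364),75),("FR",(441,352),75),("BL",(55,87),77),("BR",(428,75),77),("cap",(737,384),10),("end",(734,474),10),("bpR",(630,222),20),("bpRb",(735,60),20)]}
for k,v in P.items(): print(k,v.round(1))
f=P["FL"]-P["FR"]; print(np.hypot(*f[:2]), np.hypot(*(P["BL"]-P["FL"])[:2]))
yaw=np.arctan2(-f[0],f[1]); print("yaw",yaw, np.arctan2(-(P["BL"]-P["BR"])[0],(P["BL"]-P["BR"])[1]))
m=(P["FL"]+P["FR"])/2; c,s=np.cos(yaw),np.sin(yaw)
O=m[:2]+103*np.array([c,s]); print("edge mid",m,"origin",O)
d=P["cap"]-P["end"];print("cell",(P["cap"]+P["end"])/2,np.hypot(*d[:2]),np.arctan2(d[1],d[0]))
from scipy.spatial.transform import Rotation as Ro
print(Ro.from_rotvec(readout.get_obs()["orientation"]).as_matrix().round(3))
E
```

```text
FL [528.8 163.   75. ]
FR [529.4 -43.6  75. ]
BL [686.2 164.   77. ]
BR [687.3 -43.7  77. ]
cap [ 520.6 -216.3   10. ]
end [ 468.9 -210.7   10. ]
bpR [ 615.1 -160.1   20. ]
bpRb [ 711.3 -227.8   20. ]
206.5791290304243 157.40068479173303
yaw 0.0027463163219729383 0.005241579770513624
edge mid [529.13044015  59.70980243  75.        ] origin [632.13005172  59.99267265]
cell [ 494.72512024 -213.49172473   10.        ] 51.98661483257251 -0.10873734878966249
[[ 0.905  0.426 -0.001]
 [ 0.426 -0.905  0.001]
 [-0.    -0.001 -1.   ]]
```

```bash
python3 - <<'E'
from h import *
for k,c,z in [("packC far",(245,262),20),("packC aerial",(238,303),20),("packC2",(289,258),20),("packC2 L",(278,262),20),("packC2 near",(298,310),20),("packL far",(147,258),20),("edge",(230,318),0),("screwdr",(160,197),10),("scr2",(145,240),10)]:
    print(k,ray("top",c,z).round())
E
```

```text
packC far [399.  90.  20.]
packC aerial [289. 112.  20.]
packC2 [406. -31.  20.]
packC2 L [396.  -0.  20.]
packC2 near [266. -49.  20.]
packL far [418. 360.  20.]
edge [251. 135.   0.]
screwdr [593. 329.  10.]
scr2 [470. 369.  10.]
```

servo_tool --plan '[[[1,0,0,0.5,0,0,0],[1,0,0,0.5,0,0,0],[1,0,0,0,1,0,0],[1,0,0,0,1,0,0],[1,0,0,0,0,0,0]]]'

```text
t: 0.52
ee_pos: [266.0, -566.4, 342.3]
orientation: [-2.897, -0.646, -0.058]
ft_force: [-0.9, -0.8, -0.5]
width: 57.7
grasp_force: 0.0
```

```bash
python3 -c "
from h import *
o=readout.get_obs();print(o['t'],o['qpos'].round(3),o['ee_pos'].round(1),o['width'],o['ft_force'])"
```

```text
0.5167 [-1.176  0.443  1.51   0.07   1.353 -0.065] [ 266.  -566.4  342.3] 57.6526782965102 [-0.94665651 -0.82064878 -0.5304924 ]
```

servo_tool --plan '[[[1,0.34,0.97,0,-1,0,0],[1,0.34,0.97,0,-1,0,0],[1,0.34,0.97,0,0,0,1],[1,0.34,0.97,0,0,0,1],[1,0.34,0.97,0,0,0,1]]]'

```text
t: 0.93
ee_pos: [333.9, -369.2, 342.1]
orientation: [2.946, 1.085, -0.0]
ft_force: [1.5, 0.8, 0.4]
width: 24.2
grasp_force: 0.0
```

servo_tool --plan '[[[1,0.34,0.97,0,0,0,1],[1,0.34,0.97,0,0,0,1],[1,0.34,0.97,0,0,0,1],[1,0.34,0.97,0,0,0,1],[1,0.34,0.97,0,0,0,1]]]'

```text
t: 1.35
ee_pos: [401.9, -175.5, 342.3]
orientation: [2.641, 1.697, 0.001]
ft_force: [0.6, 0.4, 0.2]
width: 0.5
grasp_force: 0.0
```

servo_tool --plan '[[[1,0.34,0.97,0,0,0,1],[1,0.34,0.97,0,0,0,1],[1,0.34,0.97,0,0,0,1],[1,0.34,0.97,0,0,0,1],[1,0.34,0.97,0,0,0,1]]]'

```text
t: 1.77
ee_pos: [469.9, 18.6, 342.4]
orientation: [2.211, 2.229, 0.001]
ft_force: [0.4, -0.5, 0.1]
width: 0.6
grasp_force: 0.0
```

```bash
cat > st.py <<'E'
from h import *
from scipy.spatial.transform import Rotation as Ro
o=readout.get_obs();R=Ro.from_rotvec(o['orientation']).as_matrix()
print(round(o['t'],2),o['qpos'].round(3),o['ee_pos'].round(1),'tip',(o['ee_pos']+80*R[:,2]).round(1),'w',round(o['width'],1),'f',o['ft_force'].round(1));print('toolz',R[:,2].round(3),'tooly',R[:,1].round(3))
E
python3 st.py
```

```text
1.77 [ 1.500e-02  1.410e-01  1.923e+00 -1.000e-03  1.075e+00  7.000e-03] [469.9  18.6 342.4] tip [470.1  18.5 262.4] w 0.6 f [ 0.4 -0.5  0.1]
toolz [ 0.002 -0.001 -1.   ] tooly [1.    0.008 0.002]
```

servo_tool --plan '[[[1,0,0.3,0,1,0,0],[1,0,0.3,0,1,0,0],[1,0,0.3,0,1,0,0],[1,0,0.3,0,1,0,0],[1,0,0.3,0,1,0,0]]]'

```text
t: 2.18
ee_pos: [469.8, 77.2, 342.4]
orientation: [-1.976, -1.983, -0.444]
ft_force: [0.3, -0.1, -0.6]
width: 0.3
grasp_force: 0.0
```

servo_tool --plan '[[[1,0,0.3,0,1,0,0],[1,0,0.3,0,1,0,0],[1,0,0.3,0,1,0,0],[1,0,0,0,1,0,0],[1,0,0,0,1,0,0]]]'

```text
t: 2.6
ee_pos: [469.5, 112.9, 342.2]
orientation: [-1.699, -1.704, -0.798]
ft_force: [-0.0, -0.7, 0.0]
width: 0.1
grasp_force: 0.0
```

```bash
python3 st.py
```

```text
2.6 [-0.159  0.263  1.992  0.923  1.253 -0.639] [469.5 112.9 342.2] tip [469.6 174.2 290.9] w 0.1 f [-0.  -0.7  0. ]
toolz [ 0.001  0.767 -0.641] tooly [1.    0.002 0.004]
```

servo_tool --plan '[[[1,0,0,0,1,0,0],[1,0,0,0,1,0,0],[1,0,0,0,1,0,0],[1,0,0,0,1,0,0],[1,0,0,0,1,0,0]]]'

```text
t: 3.02
ee_pos: [469.6, 112.4, 342.0]
orientation: [-1.398, -1.4, -1.077]
ft_force: [0.2, 0.0, 0.4]
width: 0.6
grasp_force: 0.0
```

servo_tool --plan '[[[1,0,0,0,1,0,0],[1,0,0,0,0,0,-1],[1,0,0,0,0,0,-1],[1,0,0,0,0,0,-1],[1,0,0,0,0,0,-1]]]'

```text
t: 3.43
ee_pos: [469.4, 112.4, 341.4]
orientation: [-1.617, -1.128, -1.353]
ft_force: [-0.4, -0.4, -1.0]
width: 0.5
grasp_force: 0.0
```

servo_tool --plan '[[[1,0,0,0,0,0,-1],[1,0,0,0,0,0,-1],[1,0,0,0,0,0,-1],[1,0,0,0,0,0,-1],[1,0,0,0,0,0,-1]]]'

```text
t: 3.85
ee_pos: [469.0, 112.2, 341.6]
orientation: [-1.938, -0.8, -1.62]
ft_force: [0.8, -0.3, 0.1]
width: 0.5
grasp_force: 0.0
```

```bash
python3 st.py
```

```text
3.85 [-0.189  0.296  2.382  2.047  1.15  -1.157] [469.  112.2 341.6] tip [524.9 167.6 327.3] w 0.5 f [ 0.8 -0.3  0.1]
toolz [ 0.699  0.693 -0.178] tooly [ 0.704 -0.71   0.002]
```

servo_tool --plan '[[[1,0,0,-0.8,0,0,-1],[1,0,0,-0.8,0,0,-1],[1,0,0,-0.8,0,0,-1],[1,0,0,-0.8,0,0,-1],[1,0,0,-0.8,0,0,-1]]]'

```text
t: 4.27
ee_pos: [469.0, 111.8, 181.0]
orientation: [-2.223, -0.393, -1.86]
ft_force: [2.0, 0.7, 0.2]
width: 0.5
grasp_force: 0.0
```

```bash
python3 st.py
```

```text
4.27 [ 0.092  0.849  2.475  2.893  1.569 -1.622] [469.  111.8 181. ] tip [543.1 138.4 166.8] w 0.5 f [2.  0.7 0.2]
toolz [ 0.926  0.332 -0.178] tooly [ 0.338 -0.941  0.006]
```

servo_tool --plan '[[[1,0,0.5,0,0,0,-1],[1,0,0.5,0,0,0,-1],[1,0,0.5,-0.2,0,0,-1],[1,0,0.5,-0.4,0,0,-0.9],[1,0,0,0,0,0,0]]]'

```text
t: 4.68
ee_pos: [470.5, 186.0, 158.2]
orientation: [-2.377, -0.091, -1.985]
ft_force: [0.7, 1.1, 0.2]
width: 0.3
grasp_force: 0.0
```

```bash
python3 st.py
```

```text
4.68 [ 0.566  0.88   2.384  3.628  1.499 -1.517] [470.5 186.  158.2] tip [549.  191.6 143.9] w 0.3 f [0.7 1.1 0.2]
toolz [ 0.981  0.071 -0.179] tooly [ 0.072 -0.997  0.004]
```

servo_tool --plan '[[[1,0,0.1,-0.4,0,0,-0.8],[1,0,0,-0.4,0,0,0],[1,-0.1,0,-0.4,0,0,0],[1,0,0,-0.2,0,0,0],[1,0,0,0,0,0,0]]]'

```text
t: 5.1
ee_pos: [467.7, 182.9, 102.9]
orientation: [2.407, 0.003, 2.008]
ft_force: [0.0, -1.0, 0.5]
width: 0.4
grasp_force: 0.0
```

```bash
python3 st.py; python3 - <<'E'
from h import *
im=vision.get_image("scene");b=vision.get_image("top")
a=cv2.resize(im[150:300,150:400],None,fx=3,fy=3)[:,:,::-1]
cv2.imwrite("pics/s1.png",a)
E
```

```text
5.1 [ 0.611  1.033  2.326  3.746  1.568 -1.453] [467.7 182.9 102.9] tip [546.4 182.5  88.5] w 0.4 f [ 0.  -1.   0.5]
toolz [ 0.984 -0.004 -0.18 ] tooly [-0.003 -1.     0.007]
```

View pics/s1.png

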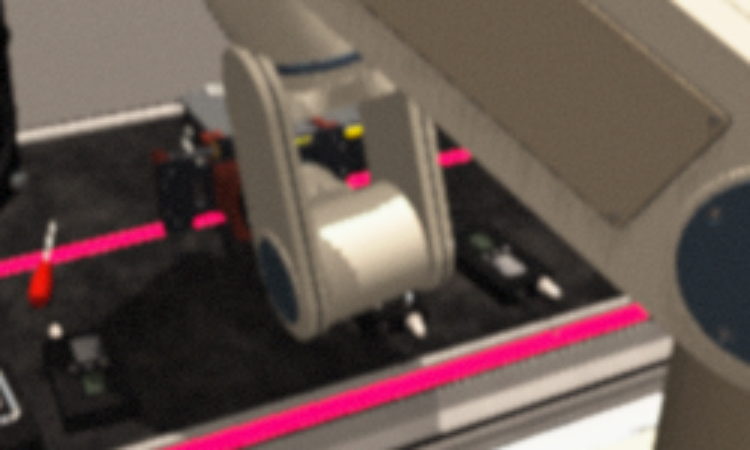

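The scene crop shows the wrist fork clear above the table and the front packs, with the gripper left of the bunker.

servo_tool --plan '[[[1,0,0,-0.3,0,0,0],[1,0,0,-0.3,0,0,0],[1,-0.04,0,-0.19,0,0,0],[1,0,0,0,0,0,0],[1,0,0,0,0,0,0]]]'

```text
t: 5.62
ee_pos: [466.5, 183.2, 73.2]
orientation: [2.403, 0.0, 2.012]
ft_force: [0.5, 0.1, 0.7]
width: 0.4
grasp_force: 0.0
```

```bash
python3 st.py
```

```text
5.62 [ 0.615  1.114  2.295  3.752  1.612 -1.423] [466.5 183.2  73.2] tip [545.2 182.7  59.1] w 0.4 f [0.5 0.1 0.7]
toolz [ 0.984 -0.005 -0.176] tooly [-0.004 -1.     0.006]
```

servo_tool --plan '[[[1,0,-0.2,-0.06,0,0,0],[1,0,-0.5,0,0,0,0],[1,0,-0.5,0,0,0,0],[1,0,-0.4,0,0,0,0],[1,0,0,0,0,0,0]]]'

```text
t: 6.03
ee_pos: [466.0, 116.3, 70.7]
orientation: [2.402, -0.004, 2.008]
ft_force: [-0.6, 0.6, -0.1]
width: 0.5
grasp_force: 0.0
```

```bash
python3 st.py
```

```text
6.03 [ 0.414  1.167  2.351  3.564  1.737 -1.423] [466.  116.3  70.7] tip [544.7 115.5  56.5] w 0.5 f [-0.6  0.6 -0.1]
toolz [ 0.984 -0.01  -0.177] tooly [-0.009 -1.     0.006]
```

servo_tool --plan '[[[1,0,-0.05,0,0,0,0],[1,0,-0.05,0,0,0,0],[1,0,-0.05,0,0,0,0],[1,0,-0.05,0,0,0,0],[1,0,-0.05,0,0,0,0]]]'

```text
t: 6.45
ee_pos: [466.5, 110.1, 70.7]
orientation: [2.403, 0.002, 2.014]
ft_force: [-0.6, 0.7, 0.3]
width: 0.6
grasp_force: 0.0
```

servo_tool --plan '[[[1,0,-0.05,0,0,0,0],[1,0,-0.05,0,0,0,0],[1,0,-0.05,0,0,0,0],[1,0,-0.05,0,0,0,0],[1,0,0,0,0,0,0]]]'

```text
t: 6.87
ee_pos: [466.4, 101.1, 70.4]
orientation: [2.403, -0.0, 2.012]
ft_force: [-0.4, 0.2, -0.9]
width: 0.5
grasp_force: 0.0
```

servo_tool --plan '[[[1,0,-0.05,0,0,0,0],[1,0,-0.05,0,0,0,0],[1,0,-0.05,0,0,0,0],[1,0,-0.05,0,0,0,0],[1,0,0,0,0,0,0]]]'

```text
t: 7.28
ee_pos: [466.6, 93.6, 70.5]
orientation: [2.404, 0.001, 2.014]
ft_force: [0.5, 5.2, -0.7]
width: 0.4
grasp_force: 1.9
```

servo_tool --plan '[[[1,0,-0.05,0,0,0,0],[1,0,-0.05,0,0,0,0],[1,0,-0.05,0,0,0,0],[1,0,0,0,0,0,0]]]'

```text
t: 7.62
ee_pos: [466.5, 87.8, 70.5]
orientation: [2.404, 0.002, 2.014]
ft_force: [0.1, 5.4, 0.1]
width: 0.4
grasp_force: 2.4
```

servo_tool --plan '[[[1,0,-0.05,0,0,0,0],[1,0,-0.05,0,0,0,0],[1,0,0,0,0,0,0]]]'

```text
t: 7.87
ee_pos: [466.3, 83.8, 70.5]
orientation: [2.405, 0.002, 2.014]
ft_force: [-1.6, 6.2, 0.4]
width: 0.6
grasp_force: 2.5
```

servo_tool --plan '[[[1,0,0,0.03,0,0,0],[1,0,0,0.03,0,0,0],[1,0,0,0.03,0,0,0],[1,0,0,0,0,0,0]]]'

```text
t: 8.2
ee_pos: [466.1, 83.7, 73.5]
orientation: [2.406, 0.002, 2.01]
ft_force: [-2.2, 4.8, -5.4]
width: 0.4
grasp_force: 3.6
```

servo_tool --plan '[[[1,0,0,0.03,0,0,0],[1,0,0,0.03,0,0,0],[1,0,0,0,0,0,0]]]'

```text
t: 8.45
ee_pos: [465.9, 83.6, 75.9]
orientation: [2.407, 0.001, 2.009]
ft_force: [-3.7, 4.5, -4.4]
width: 0.8
grasp_force: 3.3
```

servo_tool --plan '[[[1,0,-0.03,0,0,0,0],[1,0,0,0.025,0,0,0],[1,0,0,0,0,0,0]]]'

```text
t: 8.7
ee_pos: [466.0, 82.8, 76.9]
orientation: [2.407, 0.003, 2.01]
ft_force: [-3.0, 6.7, -3.8]
width: 0.6
grasp_force: 4.1
```

servo_tool --plan '[[[1,0,0,0.025,0,0,0],[1,0,0,0,0,0,0]]]'

```text
t: 8.87
ee_pos: [466.0, 82.8, 77.9]
orientation: [2.407, 0.003, 2.01]
ft_force: [-3.0, 6.2, -4.7]
width: 0.3
grasp_force: 3.8
```

servo_tool --plan '[[[1,-0.006,0,0.05,0,0,0],[1,-0.006,0,0.05,0,0,0],[1,-0.006,0,0.05,0,0,0],[1,0,0,0,0,0,0]]]'

```text
t: 9.2
ee_pos: [465.4, 82.5, 84.1]
orientation: [2.406, 0.002, 2.01]
ft_force: [-2.2, 4.4, -4.7]
width: 0.6
grasp_force: 3.5
```

servo_tool --plan '[[[1,-0.006,0,0.05,0,0,0],[1,-0.006,0,0.05,0,0,0],[1,-0.006,0,0.05,0,0,0],[1,-0.006,0,0.05,0,0,0],[1,0,0,0,0,0,0]]]'

```text
t: 9.62
ee_pos: [464.7, 82.4, 92.8]
orientation: [2.404, 0.001, 2.013]
ft_force: [-1.9, 4.6, -4.9]
width: 0.6
grasp_force: 3.4
```

Lid rising freely. Continue to 0.2+ rad.

servo_tool --plan '[[[1,-0.008,0,0.07,0,0,0],[1,-0.008,0,0.07,0,0,0],[1,-0.008,0,0.07,0,0,0],[1,-0.008,0,0.07,0,0,0],[1,0,0,0,0,0,0]]]'

```text
t: 10.03
ee_pos: [463.7, 82.5, 104.4]
orientation: [2.402, 0.001, 2.015]
ft_force: [-0.6, 5.6, -3.8]
width: 0.5
grasp_force: 3.6
```

servo_tool --plan '[[[1,0,0,0.07,0,0,0],[1,0,0,0.07,0,0,0],[1,0,0,0.07,0,0,0],[1,0,0,0.07,0,0,0],[1,0,0,0,0,0,0]]]'

```text
t: 10.45
ee_pos: [463.8, 82.6, 115.6]
orientation: [2.402, 0.001, 2.015]
ft_force: [0.8, 5.8, -3.4]
width: 0.5
grasp_force: 3.8
```

servo_tool --plan '[[[1,-0.2,0,-0.05,0,0,0],[1,-0.3,0,-0.05,0,0,0],[1,-0.3,0,0,0,0,0],[1,-0.1,0,0,0,0,0],[1,0,0,0,0,0,0]]]'

```text
t: 10.87
ee_pos: [427.0, 81.9, 111.2]
orientation: [2.402, 0.001, 2.012]
ft_force: [-0.2, -0.8, 0.1]
width: 0.6
grasp_force: 0.0
```

```bash
python3 st.py;python3 - <<'E'
from h import *
b=vision.get_image("top")
cv2.imwrite("pics/t1.png",cv2.resize(b[130:250,190:370],None,fx=4,fy=4)[:,:,::-1])
E
```

```text
10.87 [ 0.338  1.149  2.482  3.496  1.856 -1.411] [427.   81.9 111.2] tip [505.8  81.4  97.1] w 0.6 f [-0.2 -0.8  0.1]
toolz [ 0.984 -0.006 -0.175] tooly [-0.005 -1.     0.007]
```

View pics/t1.png

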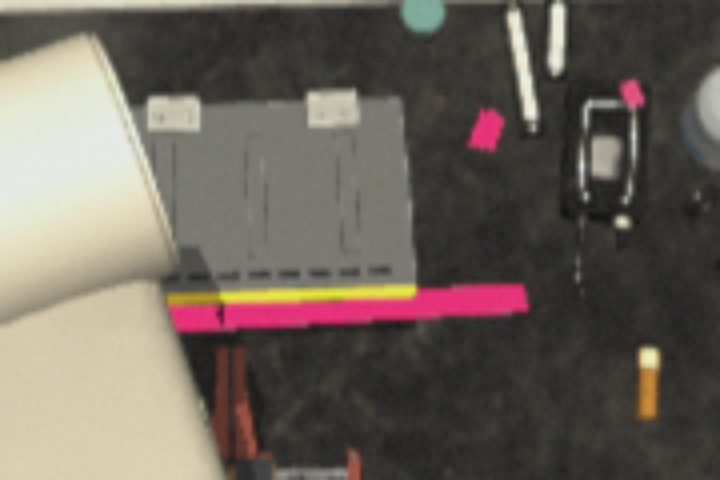

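The top crop shows the lid tilted up, its edge shifted to row ~293 of the crop, with the closed fingers in front of it. Next I move right, clear of the catch, and go under the lid.

servo_tool --plan '[[[1,0,-0.4,0,0,0,0],[1,0,-0.6,-0.15,0,0,0],[1,0.1,-0.5,-0.1,0,0,0],[1,0.5,0,0,0,0,0],[1,0.5,0,0,0,0,0]]]'

```text
t: 11.33
ee_pos: [472.2, 19.2, 100.2]
orientation: [2.402, -0.006, 2.008]
ft_force: [-0.4, 0.0, -0.0]
width: 0.9
grasp_force: 0.0
```

servo_tool --plan '[[[1,0.4,0,0,0,0,0],[1,0.2,0,0,0,0,0],[1,0,0,0.1,0,0,0],[1,0,0,0.1,0,0,0],[1,0,0,0,0,0,0]]]'

```text
t: 11.75
ee_pos: [495.1, 22.1, 109.7]
orientation: [2.403, 0.0, 2.013]
ft_force: [-0.5, 0.3, -0.5]
width: 0.3
grasp_force: 0.0
```

```bash
python3 st.py
```

```text
11.75 [ 0.043  1.058  2.392  3.189  1.702 -1.562] [495.1  22.1 109.7] tip [573.9  21.7  95.7] w 0.3 f [-0.5  0.3 -0.5]
toolz [ 0.985 -0.006 -0.175] tooly [-0.005 -1.     0.006]
```

servo_tool --plan '[[[1,0.08,0,0.18,0,0,0],[1,0.08,0,0.18,0,0,0],[1,0.094,0,0.172,0,0,0],[1,0.094,0,0.172,0,0,0],[1,0.094,0,0.172,0,0,0]]]'

```text
t: 12.17
ee_pos: [511.1, 22.4, 142.9]
orientation: [2.41, 0.001, 2.004]
ft_force: [-2.8, -0.0, -4.1]
width: 0.5
grasp_force: 3.0
```

servo_tool --plan '[[[1,0.127,0,0.15,0,0,0],[1,0.127,0,0.15,0,0,0],[1,0.127,0,0.15,0,0,0],[1,0.153,0,0.122,0,0,0],[1,0.153,0,0.122,0,0,0]]]'

```text
t: 12.58
ee_pos: [538.6, 22.5, 171.0]
orientation: [2.408, 0.001, 2.007]
ft_force: [-6.0, 0.6, -1.3]
width: 0.2
grasp_force: 2.8
```

servo_tool --plan '[[[1,0.153,0,0.122,0,0,0],[1,0.175,0,0.09,0,0,0],[1,0.175,0,0.09,0,0,0],[1,0.175,0,0.09,0,0,0],[1,0.19,0,0.052,0,0,0]]]'

```text
t: 13.0
ee_pos: [573.7, 22.6, 189.1]
orientation: [2.406, 0.002, 2.009]
ft_force: [-5.9, 0.3, 1.7]
width: 0.5
grasp_force: 2.4
```

servo_tool --plan '[[[1,0.19,0,0.052,0,0,0],[1,0.19,0,0.052,0,0,0],[1,0.195,0,0.014,0,0,0],[1,0.195,0,0.014,0,0,0],[1,0.195,0,0.014,0,0,0]]]'

```text
t: 13.42
ee_pos: [614.0, 22.7, 194.9]
orientation: [2.405, 0.002, 2.012]
ft_force: [-5.2, 2.8, -0.9]
width: 0.5
grasp_force: 1.9
```

servo_tool --plan '[[[1,0.195,0,-0.026,0,0,0],[1,0.195,0,-0.026,0,0,0],[1,0.195,0,-0.026,0,0,0],[1,0.1,0,-0.02,0,0,0],[1,0,0,0,0,0,0]]]'

```text
t: 13.83
ee_pos: [642.4, 22.0, 191.1]
orientation: [2.402, -0.001, 2.013]
ft_force: [-0.4, 0.2, -0.2]
width: 0.5
grasp_force: 0.0
```

```bash
python3 st.py;python3 - <<'E'
from h import *
b=vision.get_image("top")
cv2.imwrite("pics/t2.png",cv2.resize(b[110:250,190:370],None,fx=4,fy=4)[:,:,::-1])
E
```

```text
13.83 [ 0.028  0.758  2.165  3.177  1.176 -1.584] [642.4  22.  191.1] tip [721.1  21.6 177.1] w 0.5 f [-0.4  0.2 -0.2]
toolz [ 0.985 -0.006 -0.175] tooly [-0.005 -1.     0.005]
```

View pics/t2.png

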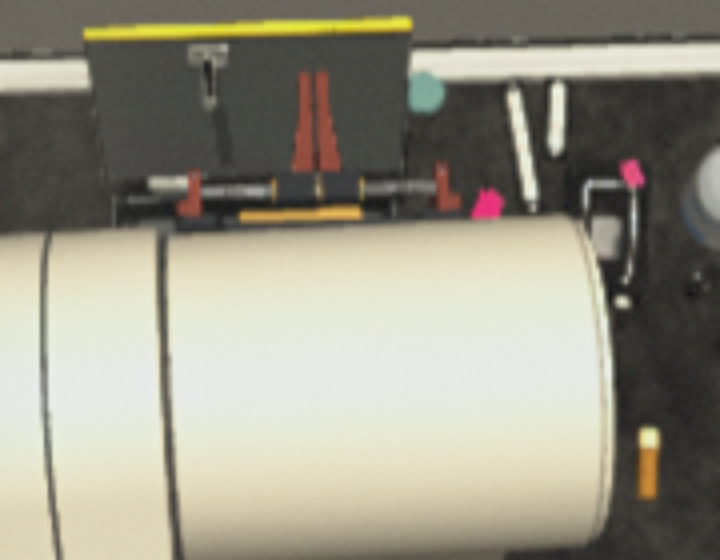

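The lid stands open past upright (yellow edge at crop rows ~20–30) and its catch is visible at (208,75). The fingers are free of it. I now retreat and turn the tool back down.

servo_tool --plan '[[[1,-0.9,0,0.4,0,0,0],[1,-0.9,0,0.9,0,0,0],[1,-0.9,0.2,0.9,0,0,1],[1,-0.9,0.4,0.9,0,0,1],[1,-0.5,0.4,0.5,0,0,1]]]'

```text
t: 14.3
ee_pos: [496.0, 57.3, 315.0]
orientation: [-2.272, -0.303, -1.903]
ft_force: [0.7, 0.1, 0.9]
width: 0.2
grasp_force: 0.0
```

servo_tool --plan '[[[1,0,0.5,0,0,0,1],[1,0,0.5,0,0,0,1],[1,0,0,0,0,0,1],[1,0,0,0,0,0,1],[1,0,0,0,0,0,1]]]'

```text
t: 14.72
ee_pos: [498.3, 97.3, 314.4]
orientation: [-1.993, -0.731, -1.673]
ft_force: [0.8, -0.4, -0.4]
width: 0.2
grasp_force: 0.0
```

servo_tool --plan '[[[1,0,0,0,0,0,1],[1,0,0,0,0,0,1],[1,0,0,0,0,0,1],[1,0,0,0,0,0,1],[1,0,0,0,0,0,1]]]'

```text
t: 15.13
ee_pos: [498.7, 96.5, 314.2]
orientation: [-1.679, -1.073, -1.411]
ft_force: [0.8, 0.7, 0.4]
width: 0.5
grasp_force: 0.0
```

```bash
python3 st.py;python3 - <<'E'
from h import *
for th in (1.65,1.75,1.85,1.95,2.0):
    print(th,proj("top",[691-162*np.cos(th),-43.6,74+162*np.sin(th)]), "target 292.6,115.4")
E
```

```text
15.13 [-0.291  0.462  2.177  1.614  1.346 -1.065] [498.7  96.5 314.2] tip [532.1 167.8 300.2] w 0.5 f [0.8 0.7 0.4]
toolz [ 0.418  0.891 -0.175] tooly [ 0.906 -0.424  0.005]
1.65 [[294.16429627 127.1185665 ]] target 292.6,115.4
1.75 [[293.79250808 121.42933751]] target 292.6,115.4
1.85 [[293.38298683 116.15976499]] target 292.6,115.4
1.95 [[292.94185967 111.37276568]] target 292.6,115.4
2.0 [[292.71144823 109.17712172]] target 292.6,115.4
```

servo_tool --plan '[[[0,0,0,0,0,0,1],[0,0,0,0,0,0,1],[0,0,0,0,0,0,1],[0,0,0,0,0,0,1],[0,0,0,0,0,0,1]]]'

```text
t: 15.55
ee_pos: [498.8, 96.7, 314.2]
orientation: [-1.336, -1.341, -1.126]
ft_force: [-0.0, -0.1, -0.1]
width: 30.3
grasp_force: 0.0
```

servo_tool --plan '[[[0,0,-0.5,0,-1,0,0],[0,0,-0.5,0,-1,0,0],[0,0,-0.5,0,-1,0,0],[0,0,-0.5,0,-1,0,0],[0,0,-0.5,0,-1,0,0]]]'

```text
t: 15.97
ee_pos: [498.7, -4.1, 314.3]
orientation: [-1.648, -1.65, -0.859]
ft_force: [0.3, -0.1, -0.1]
width: 43.8
grasp_force: 0.0
```

servo_tool --plan '[[[0,0,-0.5,0,-1,0,0],[0,0,-0.5,0,-1,0,0],[0,0,-0.5,0,-1,0,0],[0,0,-0.5,0,-1,0,0],[0,0,-0.5,0,-1,0,0]]]'

```text
t: 16.38
ee_pos: [498.6, -104.0, 314.5]
orientation: [-1.931, -1.935, -0.519]
ft_force: [-0.3, 0.5, -0.1]
width: 44.0
grasp_force: 0.0
```

servo_tool --plan '[[[0,0,-0.5,0,-1,0,0],[0,0,-0.5,0,-1,0,0],[0,0,-0.5,0,-1,0,0],[0,0,-0.5,0,-1,0,0],[0,0,-0.5,0,-1,0,0]]]'

```text
t: 16.8
ee_pos: [498.5, -203.8, 314.5]
orientation: [-2.178, -2.186, -0.096]
ft_force: [0.9, 0.0, -0.8]
width: 43.8
grasp_force: 0.0
```

```bash
python3 st.py; python3 - <<'E'
from h import *
b=vision.get_image("top")
cv2.imwrite("pics/t3.png",cv2.resize(b[110:250,190:370],None,fx=4,fy=4)[:,:,::-1])
E
```

```text
16.8 [-0.443  0.293  1.798  0.087  1.083 -0.488] [ 498.5 -203.8  314.5] tip [ 498.9 -197.2  234.7] w 43.8 f [ 0.9  0.  -0.8]
toolz [ 0.005  0.082 -0.997] tooly [1.    0.003 0.006]
```

View pics/t3.png

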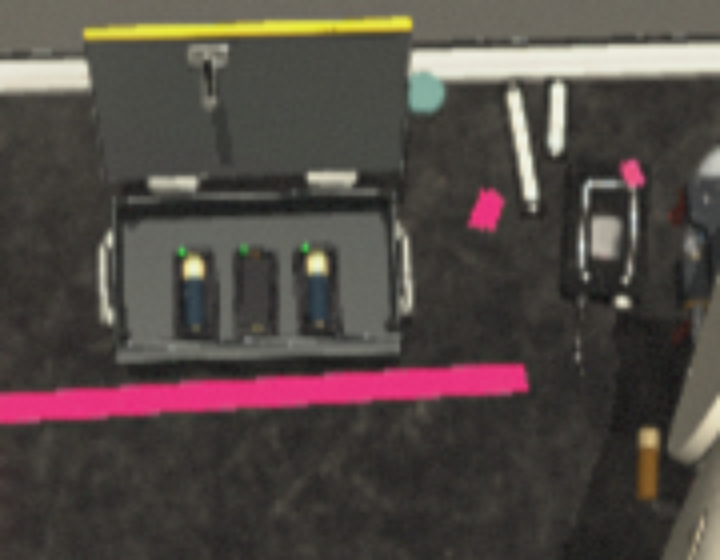

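The open bunker shows blue cells in the left bay (crop 193,253 to 195,330) and right bay (318,250 to 318,328). The middle bay at (257,291) is free, and the caps point to the hinge.

```bash
python3 - <<'E'
from h import *
f=lambda x,y,z:ray("top",crop(x,y,190,110,4),z)
for n,p,z in [("Lcap",(193,253),27),("Lend",(195,330),27),("Rcap",(318,250),27),("Rend",(318,328),27),("mid far",(257,249),25),("mid near",(257,334),25),("cellcap",(650,429),8),("cellend",(648,500),8),("rimFL",(117,362),60),("rimFR",(400,355),60)]: print(n,f(*p,z).round(1))
E
```

```text
Lcap [653.9 104.5  27. ]
Lend [596.8 104.3  27. ]
Rcap [653.5  15.   27. ]
Rend [595.7  17.1  27. ]
mid far [656.2  58.6  25. ]
mid near [593.1  60.4  25. ]
cellcap [ 519.6 -217.     8. ]
cellend [ 468.6 -211.7    8. ]
rimFL [566.7 157.5  60. ]
rimFR [566.  -37.6  60. ]
```

servo_tool --plan '[[[0,-0.1,-0.2,0,-0.95,0,0],[0,0,0,0,0,0,-1],[0,0,0,0,0,0,-1],[0,0,0,0,0,0,-1],[0,0,0,0,0,0,-1]]]'

```text
t: 17.27
ee_pos: [494.3, -210.0, 313.8]
orientation: [-2.574, -1.801, -0.009]
ft_force: [0.2, 0.7, -0.1]
width: 43.8
grasp_force: 0.0
```

servo_tool --plan '[[[0,0,0,0,0,0,-1],[0,0,0,0,0,0,-1],[0,0,0,0,0,0,-1],[0,0,0,0,0,0,-1],[0,0,0,0,0,0,-1]]]'

```text
t: 17.68
ee_pos: [494.3, -210.1, 313.8]
orientation: [2.902, 1.201, 0.007]
ft_force: [-0.1, -0.1, 0.7]
width: 44.1
grasp_force: 0.0
```

servo_tool --plan '[[[0,0,0,-0.4,0,0,-1],[0,0,0,-0.4,0,0,-1],[0,0,0,-0.4,0,0,-1],[0,0,0,-0.4,0,0,-1],[0,0,0,-0.4,0,0,-1]]]'

```text
t: 18.1
ee_pos: [494.3, -210.1, 233.2]
orientation: [3.092, 0.544, 0.005]
ft_force: [-0.5, -0.1, 0.2]
width: 43.9
grasp_force: 0.0
```

servo_tool --plan '[[[0,0,0,-0.4,0,0,-1],[0,0,0,-0.4,0,0,-1],[0,0,0,-0.4,0,0,-1],[0,0,0,-0.4,0,0,-1],[0,0,0,-0.4,0,0,-1]]]'

```text
t: 18.52
ee_pos: [494.3, -210.2, 153.1]
orientation: [3.136, -0.139, 0.002]
ft_force: [0.1, 0.3, -0.3]
width: 44.1
grasp_force: 0.0
```

```bash
python3 st.py
```

```text
18.52 [-0.423  0.519  1.913 -0.003  0.707  1.238] [ 494.3 -210.2  153.1] tip [ 494.3 -210.4   73.1] w 44.1 f [ 0.1  0.3 -0.3]
toolz [ 0.001 -0.003 -1.   ] tooly [-0.088 -0.996  0.003]
```

servo_tool --plan '[[[0,0,-0.1,-0.4,0,0,-0.2],[0,0,0,-0.5,0,0,0],[0,0,0,-0.4,0,0,0],[0,0,0,-0.25,0,0,0],[0,0,0,-0.09,0,0,0]]]'

```text
t: 18.93
ee_pos: [493.7, -214.2, 86.8]
orientation: [3.135, -0.159, -0.001]
ft_force: [0.4, -1.0, -0.2]
width: 44.0
grasp_force: 0.0
```

servo_tool --plan '[[[0,0,0,0,0,0,0],[1,0,0,0,0,0,0],[1,0,0,0,0,0,0],[1,0,0,0,0,0,0],[1,0,0,0,0,0,0]]]'

```text
t: 19.35
ee_pos: [495.1, -214.9, 89.2]
orientation: [3.132, -0.157, 0.005]
ft_force: [-0.6, -0.3, -0.3]
width: 20.5
grasp_force: 0.0
```

servo_tool --plan '[[[1,0,0,0,0,0,0],[1,0,0,0,0,0,0],[1,0,0,0,0,0,0],[1,0,0,0,0,0,0],[1,0,0,0,0,0,0]]]'

```text
t: 19.77
ee_pos: [495.0, -214.8, 89.0]
orientation: [3.132, -0.157, 0.005]
ft_force: [-0.6, 1.1, 6.3]
width: 12.3
grasp_force: 30.0
```

```bash
python3 st.py; python3 - <<'E'
from h import *
b=vision.get_image("top")
cv2.imwrite("pics/t4.png",cv2.resize(b[150:205,210:300],None,fx=8.8,fy=8.8,interpolation=cv2.INTER_CUBIC)[:,:,::-1])
E
```

```text
19.77 [-0.43   0.636  1.919 -0.007  0.582  1.247] [ 495.  -214.8   89. ] tip [ 495.2 -215.3    9. ] w 12.3 f [-0.6  1.1  6.3]
toolz [ 0.003 -0.006 -1.   ] tooly [-0.1   -0.995  0.005]
```

View pics/t4.png

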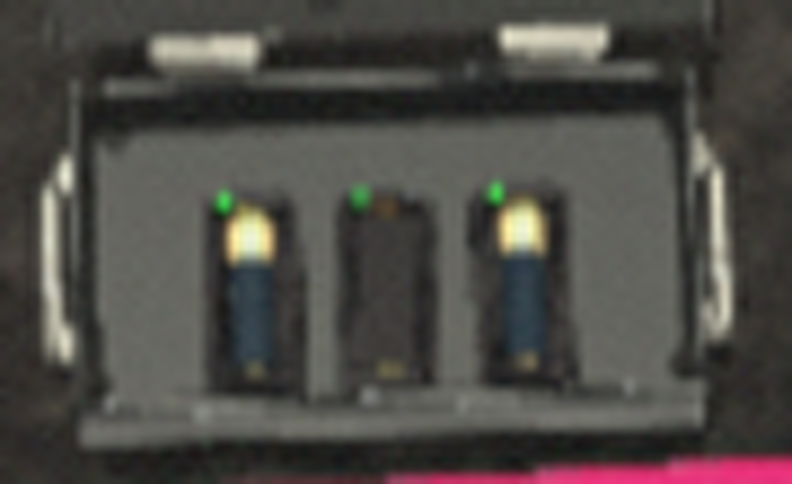

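Grip holds at 12.3 mm. The crop shows the middle bay between its gold contacts at (385,208) and (390,370). The left blue cell spans (249,200)–(251,362) and the right one (521,195)–(524,352).

```bash
python3 - <<'E'
from h import *
f=lambda x,y,z:ray("top",crop(x,y,210,150,8.8),z)
for n,p,z in [("c far",(385,208),28),("c near",(390,370),28),("Lcap",(249,200),27),("Lend",(251,362),27),("Rcap",(521,195),27),("Rend",(524,352),27),("modFL",(340,192),19),("modFR",(432,192),19),("modNL",(340,388),19),("modNR",(432,385),19),("rimFL",(82,446),60),("rimFR",(703,425),60),("rimBL",(105,85),60),("rimBR",(662,66),60)]: print(n,f(*p,z).round(1))
E
```

```text
c far [651.3  60.4  28. ]
c near [596.8  60.3  28. ]
Lcap [655.6 104.6  27. ]
Lend [601. 105.  27.]
Rcap [654.8  16.   27. ]
Rend [601.8  16.9  27. ]
modFL [660.   74.9  19. ]
modFR [659.2  44.8  19. ]
modNL [593.6  76.6  19. ]
modNR [593.8  46.8  19. ]
rimFL [566.4 157.5  60. ]
rimFR [567.5 -37.2  60. ]
rimBL [685.1 148.8  60. ]
rimBR [686.4 -29.5  60. ]
```

servo_tool --plan '[[[1,0,0,0.3,0,0,0],[1,0,0,0.6,0,0,0],[1,0,0,0.8,0,0,0],[1,0,0,0.8,0,0,0],[1,0,0,0.3,0,0,0]]]'

```text
t: 20.23
ee_pos: [496.1, -215.4, 204.8]
orientation: [3.13, -0.157, 0.011]
ft_force: [1.2, -0.9, 0.1]
width: 12.6
grasp_force: 30.0
```

```bash
python3 st.py
```

```text
20.23 [-0.43   0.436  1.888 -0.005  0.808  1.245] [ 496.1 -215.4  204.8] tip [ 496.6 -216.   124.8] w 12.6 f [ 1.2 -0.9  0.1]
toolz [ 0.007 -0.008 -1.   ] tooly [-0.1   -0.995  0.007]
```

```bash
python3 - <<'E'
from h import *
b=vision.get_image("top").astype(int); a=cv2.imread("pics/top0.png")[:,:,::-1].astype(int)
np.set_printoptions(linewidth=200)
print("orange R,B cols 350-353 rows 214-237");print(np.c_[np.arange(214,238),a[214:238,350:354,0],a[214:238,350:354,2]])
for c in (238,269):
    print("blue",c);print(np.c_[np.arange(168,196),b[168:196,c-1:c+2,0],b[168:196,c-1:c+2,2]])
E
```

```text
orange R,B cols 350-353 rows 214-237
[[214  45  47  49  50  39  43  45  47]
 [215  47  46  50  48  45  36  44  46]
 [216  79 101  91  79  55  64  67  63]
 [217 188 210 208 198 116 141 154 148]
 [218 238 242 243 243 150 180 203 188]
 [219 240 242 241 243 152 186 213 190]
 [220 238 241 240 241 151 188 221 186]
 [221 214 226 223 230 120 149 175 149]
 [222 169 197 195 207  64  70  76  82]
 [223 165 199 211 197  49  56  57  56]
 [224 167 204 218 195  47  60  64  55]
 [225 172 208 217 196  51  62  63  59]
 [226 172 206 218 196  50  59  62  58]
 [227 172 190 218 196  54  55  64  58]
 [228 174 195 218 192  53  56  65  54]
 [229 176 209 219 195  48  60  62  57]
 [230 178 211 219 195  53  61  63  58]
 [231 180 213 220 192  52  61  66  55]
 [232 180 216 217 192  52  65  62  59]
 [233 167 201 200 173  49  61  60  53]
 [234 124 143 140 126  49  54  47  48]
 [235  75  80  80  75  54  55  55  55]
 [236  67  69  74  74  58  62  64  66]
 [237  70  69  68  69  61  61  59  59]]
blue 238
[[168 101 100  97  96  95  93]
 [169  98  98  99  96  94  95]
 [170 102  98 100  97  92  97]
 [171  88  88  89  85  8
[... 929 characters left out ...]
 155  95 116 103]
 [174 213 225 217 150 173 147]
 [175 236 235 233 181 201 166]
 [176 235 235 236 183 210 172]
 [177 208 210 205 161 189 147]
 [178 123 122 121 108 125  99]
 [179  55  61  58  72  81  71]
 [180  44  48  50  68  74  69]
 [181  49  49  44  71  75  67]
 [182  43  51  41  66  76  66]
 [183  50  51  50  69  76  70]
 [184  42  52  48  66  77  69]
 [185  46  53  46  69  75  70]
 [186  45  53  49  67  76  72]
 [187  42  50  45  67  75  71]
 [188  44  53  50  68  78  72]
 [189  47  58  55  66  72  71]
 [190  56  88  97  56  77  74]
 [191  62  93 100  51  74  74]
 [192  41  51  50  37  46  42]
 [193  37  40  35  38  38  37]
 [194  83  71  71  78  66  67]
 [195 112  95  91 105  89  86]]
```

```bash
python3 - <<'E'
from h import *
o=ray("top",(351.8,221.4),14); print("orange bnd",o,"centre",o-10.8*np.array([.994,-.107,0]), ray("top",(352,216.4),10),ray("top",(351.5,234),4))
for uv in ((238,178.75),(269,177.75)): print("blue centre",ray("top",uv,33)-[10.8,0,0])
E
```

```text
orange bnd [ 505.3224262  -213.82548332   14.        ] centre [ 494.5872262  -212.66988332   14.        ] [ 520.56490903 -216.31260147   10.        ] [ 471.0543297  -212.24661879    4.        ]
blue centre [623.75782195 104.36143494  33.        ]
blue centre [624.16248972  16.17519747  33.        ]
```

servo_tool --plan '[[[1,0.2,0.5,0,0,0,0.4],[1,0.4,0.9,0,0,0,0.4],[1,0.4,0.9,0,0,0,0.4],[1,0.5,0.9,0,0,0,0],[1,0.5,0.9,0,0,0,0]]]'

```text
t: 20.7
ee_pos: [574.5, -49.1, 199.5]
orientation: [3.137, 0.006, 0.001]
ft_force: [0.2, -0.8, 0.1]
width: 12.7
grasp_force: 30.0
```

servo_tool --plan '[[[1,0.5,0.9,0,0,0,0],[1,0.4,0.9,0,0,0,0],[1,0.3,0.9,0,0,0,0],[1,0,0.1,0,0,0,0],[1,0,0,0,0,0,0]]]'

```text
t: 21.12
ee_pos: [622.3, 63.4, 199.1]
orientation: [3.136, 0.013, 0.001]
ft_force: [-0.5, -0.2, -0.5]
width: 12.3
grasp_force: 30.0
```

```bash
python3 st.py
```

```text
21.12 [ 0.084  0.551  1.694 -0.007  0.896  1.651] [622.3  63.4 199.1] tip [622.4  63.  119.1] w 12.3 f [-0.5 -0.2 -0.5]
toolz [ 0.001 -0.005 -1.   ] tooly [ 0.008 -1.     0.005]
```

servo_tool --plan '[[[1,0.06,-0.07,-0.3,0,0,0],[1,0,0,-0.5,0,0,0],[1,0,0,-0.5,0,0,0],[1,0,0,-0.3,0,0,0],[1,0,0,0,0,0,0]]]'

```text
t: 21.53
ee_pos: [622.7, 56.5, 132.8]
orientation: [3.136, 0.004, -0.006]
ft_force: [-1.1, -0.7, -0.1]
width: 12.7
grasp_force: 30.0
```

```bash
python3 st.py
```

```text
21.53 [ 0.073  0.648  1.713 -0.008  0.785  1.647] [622.7  56.5 132.8] tip [622.4  56.1  52.8] w 12.7 f [-1.1 -0.7 -0.1]
toolz [-0.004 -0.006 -1.   ] tooly [ 0.003 -1.     0.006]
```

servo_tool --plan '[[[1,0.055,0.1,-0.15,0,0,0],[1,0,0,-0.1,0,0,0],[1,0,0,0,0,0,0],[1,0,0,0,0,0,0],[1,0,0,0,0,0,0]]]'

```text
t: 21.95
ee_pos: [627.7, 62.5, 127.1]
orientation: [3.137, 0.008, 0.006]
ft_force: [0.7, -0.2, -0.5]
width: 12.4
grasp_force: 30.0
```

```bash
python3 st.py
```

```text
21.95 [ 0.082  0.661  1.705 -0.008  0.773  1.654] [627.7  62.5 127.1] tip [628.   62.1  47.1] w 12.4 f [ 0.7 -0.2 -0.5]
toolz [ 0.004 -0.005 -1.   ] tooly [ 0.005 -1.     0.005]
```

servo_tool --plan '[[[1,0,0,0,0,0,0],[1,0,0,0,0,0,0],[1,0,0,0,0,0,0],[1,0,0,0,0,0,0]]]'

```text
t: 22.28
ee_pos: [627.4, 62.5, 126.7]
orientation: [3.137, 0.007, 0.005]
ft_force: [0.8, 0.3, 0.6]
width: 12.8
grasp_force: 30.0
```

```bash
python3 st.py
```

```text
22.28 [ 0.082  0.661  1.705 -0.007  0.773  1.654] [627.4  62.5 126.7] tip [627.6  62.1  46.7] w 12.8 f [0.8 0.3 0.6]
toolz [ 0.003 -0.005 -1.   ] tooly [ 0.005 -1.     0.005]
```

servo_tool --plan '[[[1,-0.068,-0.05,0,0,0,0],[1,0,0,0,0,0,0],[1,0,0,0,0,0,0],[1,0,0,0,0,0,0],[1,0,0,0,0,0,0]]]'

```text
t: 22.7
ee_pos: [624.6, 60.5, 126.4]
orientation: [3.137, 0.007, 0.004]
ft_force: [0.2, -0.4, -0.2]
width: 12.6
grasp_force: 30.0
```

```bash
python3 st.py
```

```text
22.7 [ 0.079  0.658  1.712 -0.007  0.769  1.651] [624.6  60.5 126.4] tip [624.8  60.1  46.4] w 12.6 f [ 0.2 -0.4 -0.2]
toolz [ 0.003 -0.005 -1.   ] tooly [ 0.005 -1.     0.005]
```

servo_tool --plan '[[[1,0,0,-0.1,0,0,0],[1,0,0,-0.1,0,0,0],[1,0,0,-0.05,0,0,0],[1,0,0,0,0,0,0],[1,0,0,0,0,0,0]]]'

```text
t: 23.12
ee_pos: [624.4, 60.5, 116.0]
orientation: [3.136, 0.007, 0.003]
ft_force: [0.2, 0.1, -0.4]
width: 12.6
grasp_force: 30.0
```

servo_tool --plan '[[[1,0,0,-0.06,0,0,0],[1,0,0,-0.06,0,0,0],[1,0,0,-0.05,0,0,0],[1,0,0,0,0,0,0],[1,0,0,0,0,0,0]]]'

```text
t: 23.53
ee_pos: [624.5, 60.5, 109.4]
orientation: [3.137, 0.007, 0.003]
ft_force: [0.1, -0.7, 0.1]
width: 12.4
grasp_force: 30.0
```

```bash
python3 st.py
```

```text
23.53 [ 0.079  0.684  1.714 -0.008  0.741  1.651] [624.5  60.5 109.4] tip [624.7  60.1  29.4] w 12.4 f [ 0.1 -0.7  0.1]
toolz [ 0.002 -0.005 -1.   ] tooly [ 0.005 -1.     0.005]
```

servo_tool --plan '[[[1,0,0,-0.025,0,0,0],[1,0,0,0,0,0,0],[0.6,0,0,0,0,0,0],[0.4,0,0,0,0,0,0],[0.4,0,0,0,0,0,0]]]'

```text
t: 23.95
ee_pos: [624.7, 60.5, 108.7]
orientation: [3.137, 0.007, 0.004]
ft_force: [-0.2, -0.5, -0.2]
width: 25.5
grasp_force: 0.0
```

servo_tool --plan '[[[0.4,0,0,0,0,0,0],[0.4,0,0,0.2,0,0,0],[0.4,0,0,0.5,0,0,0],[0.4,0,0,0.9,0,0,0],[0.4,-0.3,0,0.9,0,0,0]]]'

```text
t: 24.37
ee_pos: [613.4, 60.4, 209.5]
orientation: [3.136, 0.007, 0.004]
ft_force: [0.8, 0.5, 0.9]
width: 26.4
grasp_force: 0.0
```

servo_tool --plan '[[[0.4,-0.5,-0.9,0.5,0,0,0],[0.4,-0.5,-0.9,0.5,0,0,0],[0.4,-0.5,-0.9,0.5,0,0,0],[0.4,-0.5,-0.9,0.5,0,0,0],[0.4,-0.5,-0.9,0.5,0,0,0]]]'

```text
t: 24.78
ee_pos: [520.3, -104.5, 301.2]
orientation: [3.136, 0.008, 0.005]
ft_force: [0.3, 0.0, -0.5]
width: 26.2
grasp_force: 0.0
```

servo_tool --plan '[[[0.4,-0.4,-0.9,0,0,0,0],[0.4,-0.4,-0.9,0,0,0,0],[0.4,-0.4,-0.9,0,0,0,0],[0.4,0,-0.9,0,0,0,0],[0.4,0,0,0,0,0,0]]]'

```text
t: 25.2
ee_pos: [473.0, -252.3, 300.9]
orientation: [3.134, 0.0, 0.008]
ft_force: [0.6, 0.7, 0.9]
width: 26.3
grasp_force: 0.0
```

```bash
python3 st.py; python3 - <<'E'
from h import *
b=vision.get_image("top")
cv2.imwrite("pics/t5.png",cv2.resize(b[110:205,200:320],None,fx=6.2,fy=6.2,interpolation=cv2.INTER_CUBIC)[:,:,::-1])
for c in (238,253,254,269): print(c,b[170:196,c,0])
E
```

```text
25.2 [-0.51   0.293  1.832 -0.005  1.009  1.063] [ 473.  -252.3  300.9] tip [ 473.4 -252.9  220.9] w 26.3 f [0.6 0.7 0.9]
toolz [ 0.005 -0.008 -1.   ] tooly [ 0.    -1.     0.008]
238 [100  92  83 108 179 229 238 238 216 128  61  54  55  52  59  58  59  56
  59  53  59  82  84  50  45  89]
253 [104  88  71 100 199 239 239 238 224 192 192 193 189 188 187 190 187 187
 186 181 156 121 101  68  84  91]
254 [103  84  75 116 207 239 237 236 224 204 204 207 209 208 208 209 208 209
 210 210 169 113  99  68  79  91]
269 [ 94  80 108 178 230 239 238 216 126  61  53  53  52  53  56  53  52  54
  51  60  91  96  54  43  75  99]
```

View pics/t5.png

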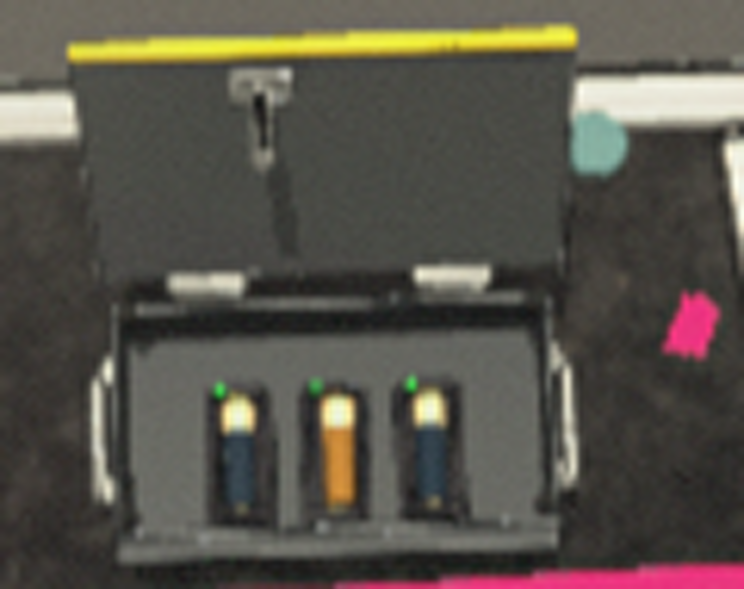

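The orange cell lies in the middle bay at crop (338,450). It is parallel to and in line with the blue cells, with its cap towards the hinge. The lid is still open past upright and the arm is clear.

```bash
python3 -c "
from workcell import close_job
print(close_job())"
```

```text
the job is handed in; nothing more can be done
None
```

I handed the job in at about 25 s. The catch was freed with no force reading above about 7 N, the lid stands open past upright at about 1.86 rad, and the orange cell lies released in the middle bay with its cap towards the hinge. The judging result was not shown.

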